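Start the canister plug without crossing its thread

TASK

Take the plug out of its parking ring and screw it clockwise into the mouth of the sample canister, fully home, then let go of it. Start it gently: if it stiffens early instead of sinking, the thread is crossed, so stop at once, ease it back anticlockwise until it drops into its start, and only then go on. Never force it, by pressing hard or by wrenching the rubber-mounted collar, and leave the other things on the bench where they are.

Things in the scene. Friction and masses are not known exactly. Their poses are not given: they have to be found in the camera images.
- plug: Loose screw plug, 90 g, upright. On top a black bar grip, 46 mm along the plug's x, 14 mm thick along y, rising from 6 to 40 mm above the origin: pinch it across y, fingertips 8 mm or more above the origin. Under it a round flange 53 mm across, 6 mm thick; the origin is its underside centre, z up. Starts hanging by the flange in the parking ring.
- plug_pins (a point): Point on the plug's axis, 22.75 mm under its origin, level with the lowest line of three stub pins 120 degrees apart on the stem (5 mm round bars reaching 16.8 mm from the axis). The metal stem is 24 mm across; its tapered nose ends 8.25 mm below this point.
- park: White plastic parking ring fixed to the bench, 60 mm across the foot and 54 mm above, 36 mm high, hole 42 mm; the plug hangs loosely in it, up to 4 mm of play. Origin at the centre of its underside.
- canister: Grey sample canister fixed to the bench, 84 mm across, neck 60 mm across, with an aluminium threaded collar in the neck. Origin at the centre of its underside; its turn says nothing about the thread.
- mouth (a point): Centre of the canister's mouth, level with the rim, 85 mm above the bench; z up. The bore is 38 mm. Height of the plug's origin over this point: about 16 mm with the pins standing on the ridges (20 mm on a blunt start), about 6 mm when they have dropped through the gaps (thread started), about 0.8 mm fully home. Under load the collar yields downward by 0.4 mm per N.
- ridges (a point): On the mouth's axis, 6 mm below the rim, level with the tops of three equal ridges (27 mm clear between them) and three gaps 120 degrees apart, 0.4 rad of play for the pins, at an angle not measured that differs each run. Pins on the ridges: turning clockwise from above meets a blunt start within 1.2 rad (crossed: stiffens, no sinking); anticlockwise reaches a gap within 1.5 rad, freely.
- thread_start (a point): On the mouth's axis, 16 mm below the rim: the floor on which the pins land after dropping through the gaps. From here 1.2 to 1.6 rad clockwise lead to a firm stop, which is home: level for the first 0.1 to 0.5 rad, then sinking 5 mm per rad, with 1.6 mm of play up and down; the gripper must sink with the plug.
- collar_twist (a joint): Twist of the rubber-mounted collar in rad, 0 at rest, positive anticlockwise from above; springs back with 1.2 N m per rad, so 0.2 N m turns it 0.17 rad. It is wrenched beyond 0.4 rad either way (0.48 N m).
- dropper: Small brown dropper bottle with a black bulb, 33 mm across, 102 mm high, a bystander. Origin at the centre of its underside.
- vial_a: Small capped glass vial, 19 mm across, 54 mm high, a bystander. Origin at the centre of its underside.
There are look-alikes about, which are no part of the job. There is more than one size of the plug; the one meant has the size given above.

How it is judged:
By the outcome, as a careful person would: the job done as asked, in the order asked, and still so for the second after the job is handed in, with the robot touching nothing.
It also fails if it takes over 48 s, if anything falls off the work surface, if the arm or the gripper's body presses on something with over 40 N, if the wrist force passes 120 N, or if a joint passes its speed limit or range.

ROBOT

A 6-joint arm with a two-finger parallel gripper is mounted at the origin on a cart in front of the work surface, level with it; the furniture and walls round the work are solid. World frame = base frame: x ahead of the robot, y to its left, z up, the work surface at z = 0. Lengths are in mm, angles in rad, forces in N, time in s.
With the tool pointing down it reaches from about 300 to 850 mm from the base axis. Payload 4.2 kg.
Tool frame: the origin (TCP) lies between the finger pads; the fingertips stand 8 mm ahead of it and the grasp point (between the pads) lies 11 mm behind it; z points along the fingers, y is the line along which they close (so a half turn about z gives the same grasp; the last joint's range is limited). The gripper opens to 91 mm and grips with 3 to 60 N. Pads are 32 mm wide; open, the fingers measure 118 mm over their backs; the gripper's body (76 mm by 178 mm) begins 60 mm behind the grasp point.
Start: joints at [-1.261, 0.32, 1.565, -0, 1.257, -0.02], TCP at [186.22, -544.029, 194.076] pointing down, gripper open.
Joint ranges: [-3.11, 3.11], [-0.84, 2.01], [0.21, 2.61], [-1.34, 4.49], [0.05, 2.63], [-2.56, 2.56]. Speed limits (rad/s): [2.57, 2.57, 3.14, 3.14, 3.14, 3.14].

INTERFACE

Orientations are given as [roll, pitch, yaw] about the fixed x, y, z axes, in that order (R = Rz(yaw) Ry(pitch) Rx(roll)).
In Python, from workcell import manip, optics gives the robot as it stands.
- The arm moves only by the tool play_rows, never from a script. Its arguments are lists of equal length, an entry for each row: "slide": the shift along the tool's x, y, z in cm, a list of three; "dr": the turn, a rotation vector about the tool's x, y, z in rad, a list of three; "fingers": the opening, from 0 (shut) to 1 (fully open). A call has 1 to 10 rows; each row shifts and turns the commanded pose from where the row before left it, along the tool's axes as they then stand; what a row does not reach is not made up. A row lasts 1/8 s, in which the tool goes at most 62.5 mm and 10.7 degrees, less where a joint would pass 70% of its speed; a pose out of reach is approached as far as the arm can. A call is refused whole if a number of a shift passes 6.25 or a number of a turn 0.188, either way. A call with a gripper value outside its range is refused whole. The fingers move at their own pace and stop on an object; "newtons" is the grip in N (left out, the last holds). Time passes only in rows, so rows that do not move let the fingers close. It gives the time, the measured TCP pose, the force, the opening and the grip force at its end, in the units of the state.
- manip.state(): the state, without advancing time (a new reading comes with each control period).
- optics.get_image(name): name is "scene" or "top"; returns the picture (420x560x3 uint8, red, green, blue); there is no depth.
- optics.camera_params(name): a dict with "fx", "fy", "cx", "cy" (pixels), "k1" (the pictures are not rectified: a ray, as slopes to the right and down, at radius r is drawn at 1 + k1 r^2 times it, then the intrinsics apply), "rvec" (rotation vector, rad) and "tvec" (3), from world to camera coordinates, as OpenCV has them. Camera axes: x right, y down, z forward; pixel columns grow to the right and rows downward; lengths in mm; the calibration is good to about 2 mm. A picture is of the moment at which its call begins. camera_params takes no time and is no camera call.
- manip.job_done(): hands the job in; it is judged then, once.
The state is a dict: "clock": time; "joint_positions": joint angles; "qvel": joint speeds; "tau": joint torques, N m; "ee_pos": TCP position; "ee_rot": TCP orientation; "wrist_force": force on the tool from outside, world axes, zero at the start; "ft_torque": the same for the moment, N m; "opening": finger opening in mm; "gripper_force": force on a finger pad.
Only numpy, scipy, OpenCV 4.12 (cv2) and the standard library are available. Lean on these libraries where they do the work, as an engineer would, in place of code of your own. Each camera call takes 0.05 s, during which the arm holds its last target. There are 200 camera calls.

## Working session

There is one attempt and no reset: what is moved stays moved. The work goes in short steps, Python scripts to look and compute and a tool call to move; the robot and the scene stay as the last step left them, time stands still between calls to the robot, and variables do not carry over. Pictures are saved under pics/ and viewed, at most 10 in all, crops included, and the job is handed in when it is done.

Besides the shell and the picture viewer there is one more tool, called after "Call:" by a JSON object that holds its "fn" and its "kwargs". play_rows: Moves the arm, as the interface text tells. Its arguments: {"type":"object","properties":{"slide":{"type":"array"},"dr":{"type":"array"},"fingers":{"type":"array"},"newtons":{"type":"number"}},"required":["slide","dr","fingers"]}

```bash
mkdir -p pics; cat > h.py <<'E'
import numpy as np, cv2
from workcell import manip, optics
def snap(n,f):
    im=optics.get_image(n)[:,:,::-1].copy(); cv2.imwrite(f'pics/{f}.png',im); return im
def crop(f,u,v,w,h,s,o):
    im=cv2.imread(f'pics/{f}.png')[v:v+h,u:u+w]; cv2.imwrite(f'pics/{o}.png',cv2.resize(im,None,fx=s,fy=s,interpolation=cv2.INTER_CUBIC))
def ray(n,u,v,p=None):
    p=p or optics.camera_params(n); d=np.array([(u-p['cx'])/p['fx'],(v-p['cy'])/p['fy']]); s=d.copy()
    for _ in range(20): s=d/(1+p['k1']*(s@s))
    R=cv2.Rodrigues(np.array(p['rvec'],float))[0]; t=np.array(p['tvec'],float)
    return -R.T@t, R.T@np.array([*s,1])
def atz(n,u,v,z):
    c,d=ray(n,u,v); return c+d*(z-c[2])/d[2]
def tri(a,b):
    (c,d),(e,f)=ray(*a),ray(*b)
    s=np.linalg.lstsq(np.c_[d,-f],e-c,rcond=None)[0]; p,q=c+s[0]*d,e+s[1]*f
    return (p+q)/2,np.linalg.norm(p-q)
def proj(n,X):
    p=optics.camera_params(n); R=cv2.Rodrigues(np.array(p['rvec'],float))[0]
    c=R@np.array(X,float)+np.array(p['tvec'],float); s=c[:2]/c[2]; s=s*(1+p['k1']*(s@s))
    return s*[p['fx'],p['fy']]+[p['cx'],p['cy']]
E
python3 - <<'E'
from h import *
a=snap('scene','s0');b=snap('top','t0')
print(manip.state())
for n in('scene','top'):
    p=optics.camera_params(n);print(p,ray(n,280,210))
cv2.imwrite('pics/st.png',np.vstack([a,b])[:, :]) 
E
```

```text
{'clock': 0.1, 'joint_positions': array([-1.26101225e+00,  3.20237095e-01,  1.56552697e+00, -1.58836604e-05,
        1.25742434e+00, -1.99916394e-02]), 'qvel': array([ 1.21503022e-03, -7.12738802e-04, -3.90378129e-03,  9.13902319e-04,
        2.97419785e-04,  7.80359828e-05]), 'tau': array([-2.09983837e-04, -4.13335884e+01, -2.32511991e+01,  7.28855375e-02,
        4.21526260e-02, -4.96764562e-05]), 'ee_pos': array([ 186.05684899, -543.55971338,  193.3108212 ]), 'ee_rot': array([-3.13999692e+00, -1.68002728e-05,  3.29780609e-01]), 'wrist_force': array([-0.02181888,  0.12230953, -0.17299074]), 'ft_torque': array([-0.0412777 ,  0.04308305, -0.01813848]), 'gripper_force': 0.0, 'opening': 91.28509920469335}
{'fx': 445.8002328779985, 'fy': 445.8002328779985, 'cx': 283.3189900740148, 'cy': 210.09653254255088, 'k1': -0.08495434736574797, 'rvec': array([ 0.83108275, -2.55779162,  1.1249743 ]), 'tvec': array([221.89100727, 433.07017131, 501.49270049])} (array([149.31337085, 195.73918617, 653.96636711]), array([ 0.42028348, -0.60033774, -0.68044976]))
{'fx': 510.66289790315875, 'fy': 510.66289790315875, 'cx': 291.15206055009793, 'cy': 209.69271156996626, 'k1': -0.16457656305533908, 'rvec': array([ 2.19889516, -2.15868614,  0.14261844]), 'tvec': array([-342.60474221,  507.22639509,  891.92054003])} (array([ 415.93072023, -310.91310672,  948.95392461]), array([ 0.10467888, -0.00230978, -0.99474336]))
```

View pics/s0.png

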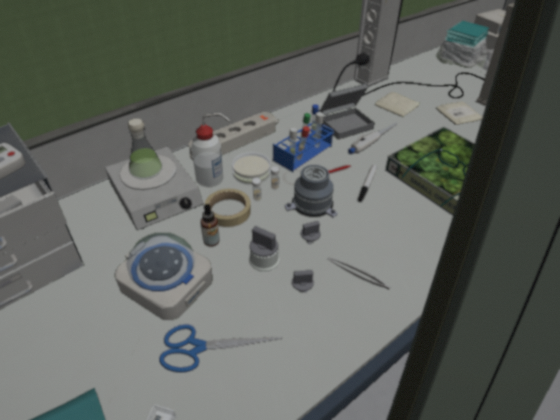

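View pics/t0.png

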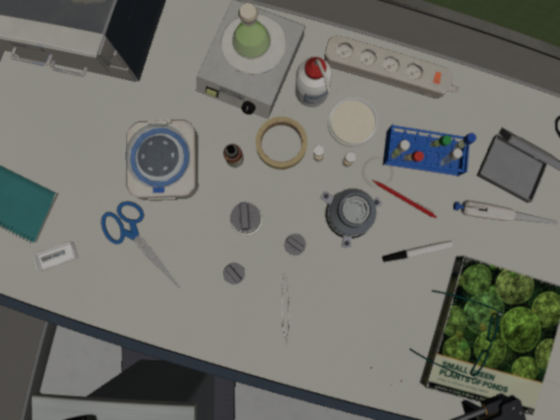

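The scene picture shows the canister at scene (314,190) / top (352,211). There are three plug candidates: scene (264,248) / top (245,217) is large and stands raised in a white ring, while scene (311,230) / top (295,244) and scene (303,278) / top (234,272) are smaller and stand directly on the bench. The first fits by size and by its parking ring. I'll confirm it in an enlarged crop.

```bash
python3 - <<'E'
from h import *
crop('s0',230,160,120,140,4,'a'); crop('t0',205,180,185,115,4,'b')
a=cv2.imread('pics/a.png');b=cv2.imread('pics/b.png')
a=cv2.convertScaleAbs(cv2.resize(a,(394,460)),alpha=1.5)
cv2.imwrite('pics/a.png',a);b=cv2.convertScaleAbs(b,alpha=1.5);cv2.imwrite('pics/b.png',b)
E
```

```text
(no output)
```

View pics/a.png

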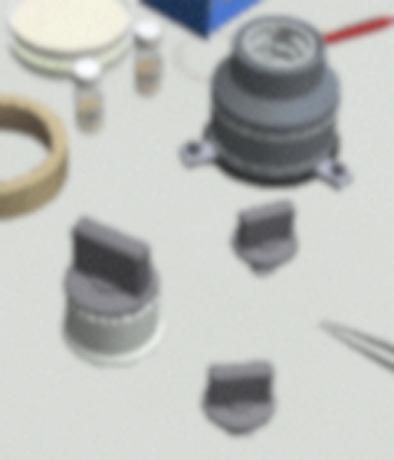

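View pics/b.png

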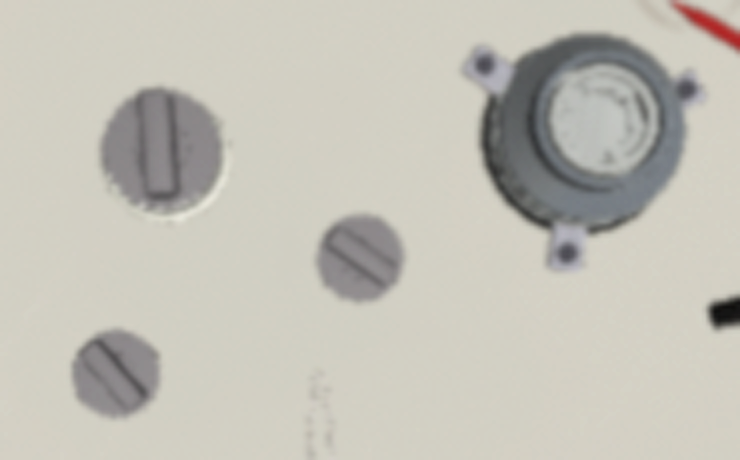

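The crop confirms it: the left large plug stands in the white parking ring, with its bar top at scene (264,233) / top (244.5,215.5). The other two are small and have no ring. The canister mouth is at scene (316,173) / top (356,210).

```bash
python3 - <<'E'
from h import *
S=lambda u,v:('scene',230+(u+.5)*120/394-.5,160+(v+.5)*140/460-.5)
T=lambda u,v:('top',205+(u+.5)/4-.5,180+(v+.5)/4-.5)
for nm,s,t in [('bar',S(111,240),T(159,141)),('mouth',S(281,43),T(603,120))]: print(nm,tri(s,t))
ez=tri(S(111,240),T(159,141))[0][2]
for z in (36+40,ez):
  a=atz(*T(156,90),z);b=atz(*T(164,193),z);print(a,b,np.linalg.norm(a-b),np.arctan2(*(b-a)[1::-1]))
  a=atz(*S(80,225),z);b=atz(*S(147,255),z);print('S',a,b,np.linalg.norm(a-b),np.arctan2(*(b-a)[1::-1]))
for c,r in ((( 603,120),57),):
  for z in (85,): print([np.linalg.norm(atz(*T(603+r,120),z)-atz(*T(603-r,120),z))])
# flange outline in top
for z in (42,): print(np.linalg.norm(atz(*T(101,152),z)-atz(*T(224,152),z)), (atz(*T(101,152),z)+atz(*T(224,152),z))/2)
print(proj('top',[186,-544,194]))
E
```

```text
bar (array([ 498.53062892, -251.6940281 ,   70.40996301]), np.float64(0.38717272892151916))
mouth (array([ 509.58306384, -442.24062678,   84.29524937]), np.float64(1.2242821957033))
[ 520.1738815  -250.08930983   76.        ] [ 475.86600125 -254.69287194   76.        ] 44.546391953577206 -3.0380647197339377
S [ 515.8489393  -246.43691979   76.        ] [ 472.39353345 -250.13878626   76.        ] 43.61279758415979 -3.056610119495843
[ 520.84141172 -249.69981932   70.40996301] [ 476.24980208 -254.33286073   70.40996301] 44.831648680015334 -3.038064719733937
S [ 519.39403726 -250.71360599   70.40996301] [ 475.51833476 -254.45127657   70.40996301] 44.034616509411315 -3.0566101194958426
[np.float64(49.236029164727825)]
54.837101993818166 [ 496.48155058 -251.34906378   42.        ]
[430.88750215 418.34310993]
```

Call:
{"fn": "play_rows", "kwargs": {"slide": [[4.3,-1.95,0.5],[4.3,-1.95,0.5],[4.3,-1.95,0.5],[4.3,-1.95,0.5],[4.3,-1.95,0.5],[4.3,-1.95,0.5],[4.3,-1.95,0.5],[4.3,-1.95,0.5],[4.3,-1.95,0.5],[0,0,0]], "dr": [[0,0,0],[0,0,0],[0,0,0],[0,0,0],[0,0,0],[0,0,0],[0,0,0],[0,0,0],[0,0,0.12],[0,0,0.12]], "fingers": [1,1,1,1,1,1,1,1,1,0.7]}}

```text
clock: 1.35
ee_pos: [497.1, -250.1, 148.0]
ee_rot: [-3.14, 0.001, 0.09]
wrist_force: [-0.1, -1.6, -0.0]
opening: 84.1
gripper_force: 0.0
```

Call:
{"fn": "play_rows", "kwargs": {"slide": [[0.1,0.2,3.0],[0,0,3.0],[0,0,2.0],[0,0,1.0],[0,0,0],[0,0,0],[0,0,0],[0,0,0],[0,0,0]], "dr": [[0,0,0],[0,0,0],[0,0,0],[0,0,0],[0,0,0],[0,0,0],[0,0,0],[0,0,0],[0,0,0]], "fingers": [0.6,0.5,0.5,0.5,0,0,0,0,0], "newtons": 15}}

```text
clock: 2.48
ee_pos: [496.8, -254.6, 59.3]
ee_rot: [3.141, -0.0, 0.09]
wrist_force: [0.2, -1.2, 0.4]
opening: 0.3
gripper_force: 0.0
```

```bash
python3 - <<'E'
from h import *
snap('scene','s1');snap('top','t1')
crop('s1',190,130,180,150,2.2,'a1'); crop('t1',175,140,185,150,2.14,'b1')
a=cv2.imread('pics/a1.png')[:321];b=cv2.imread('pics/b1.png')[:321]
h=min(len(a),len(b));cv2.imwrite('pics/c1.png',cv2.convertScaleAbs(np.hstack([a[:h],b[:h]])[:,:800],alpha=1.5))
print(manip.state()['ee_pos'],proj('top',[497,-254.6,51]),proj('scene',[497,-254.6,51]))
E
```

```text
[ 496.69608512 -254.58343322   59.16728769] [246.76697262 216.91231991] [265.07148421 239.43179498]
```

View pics/c1.png

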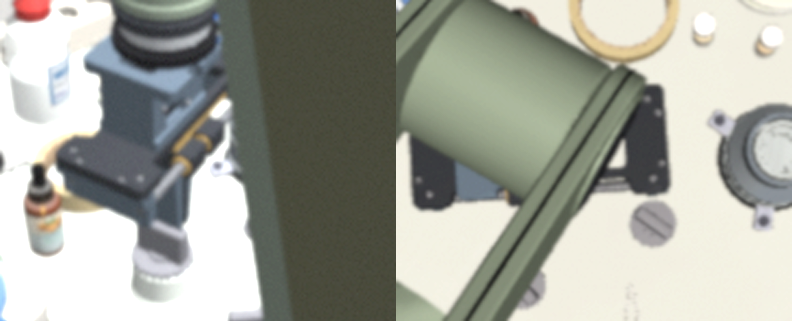

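```bash
python3 - <<'E'
from h import *
crop('s1',215,185,80,85,7,'a2');a=cv2.convertScaleAbs(cv2.imread('pics/a2.png'),alpha=1.5)
def q(X):
    u=(np.array(proj('scene',X))-[215,185])*7;return tuple(int(v) for v in u)
print(q([498,-252,76]),q([498,-252,36]),q([521,-250,76]),q([475,-254,76]),q([498,-259,76]),q([498,-245,76]))
cv2.imwrite('pics/a2.png',a)
E
```

```text
(340, 318) (342, 423) (266, 285) (416, 352) (356, 303) (324, 334)
```

View pics/a2.png

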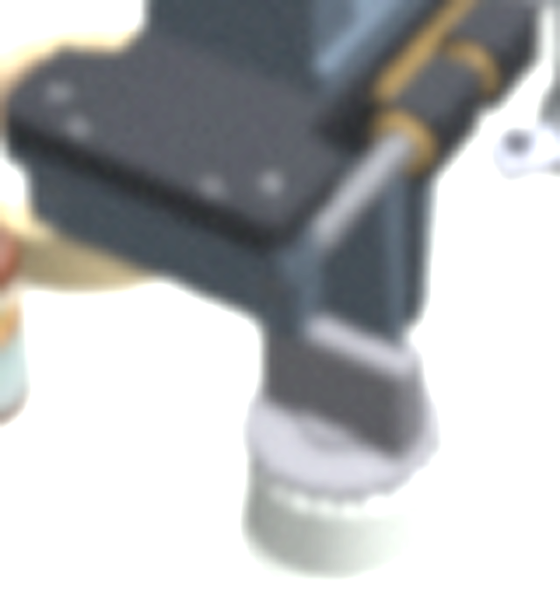

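```bash
python3 - <<'E'
from h import *
st=manip.state();p=st['ee_pos'];R=cv2.Rodrigues(np.zeros(3))[0]
from scipy.spatial.transform import Rotation as Ro
R=Ro.from_euler('xyz',st['ee_rot']).as_matrix();print(R.round(3).tolist(),st['joint_positions'].round(3))
def W(*t): return p+R@np.array(t,float)
def q(X): return ((np.array(proj('scene',X))-[215,185])*7).round()
def b(X): return ((np.array(proj('top',X))-[175,140])*2.14+[396,0]).round()
for z in (8,-71):
  for x,y in ((-16,-13),(16,-13),(-16,13),(16,13)) if z>0 else ((-38,-89),(38,-89),(-38,89),(38,89)):
    X=W(x,y,z);print('tip' if z>0 else 'body',x,y,X.round(),'a2',q(X),'c1',b(X))
E
```

```text
[[0.996, 0.09, 0.0], [0.09, -0.996, -0.0], [0.0, 0.0, -1.0]] [-0.494  0.413  1.794 -0.     0.935  0.987]
tip -16 -13 [ 480. -243.   51.] a2 [377. 435.] c1 [535. 185.]
tip 16 -13 [ 511. -240.   51.] a2 [274. 389.] c1 [533. 147.]
tip -16 13 [ 482. -269.   51.] a2 [428. 374.] c1 [567. 183.]
tip 16 13 [ 514. -266.   51.] a2 [327. 329.] c1 [564. 145.]
body -38 -89 [ 451. -169.  130.] a2 [282. 450.] c1 [428. 214.]
body 38 -89 [ 527. -163.  130.] a2 [ 10. 324.] c1 [423. 114.]
body -38 89 [ 467. -347.  130.] a2 [653.  17.] c1 [665. 197.]
body 38 89 [ 543. -340.  130.] a2 [405. -78.] c1 [657.  97.]
```

The fingers closed on nothing. The plug still stands in its ring, but the picture has the fingertips at or behind the bar's top, higher than the prediction. I'll rise and compare the tips with the reported pose.

Call:
{"fn": "play_rows", "kwargs": {"slide": [[0,0,-2.0],[0,0,-3.0],[0,0,0],[0,0,0]], "dr": [[0,0,0],[0,0,0],[0,0,0],[0,0,0]], "fingers": [0.0,0.0,0.6,0.6]}}

```text
clock: 3.08
ee_pos: [496.2, -254.3, 108.3]
ee_rot: [-3.141, 0.001, 0.09]
wrist_force: [-0.1, 0.0, -0.6]
opening: 17.6
gripper_force: 0.0
```

```bash
python3 - <<'E'
from h import *
from scipy.spatial.transform import Rotation as Ro
snap('scene','s2');t=snap('top','t2')
crop('s2',190,150,110,120,5,'a3');a=cv2.convertScaleAbs(cv2.imread('pics/a3.png'),alpha=1.3)
st=manip.state();p=st['ee_pos'];R=Ro.from_euler('xyz',st['ee_rot']).as_matrix();o=st['opening']/2
print(p,o*2)
for y in (-o,o):
  for x in (-16,16):
    u=(proj('scene',p+R@np.array([x,y,8.]))-[190,150]+.5)*5
    cv2.circle(a,tuple(int(v) for v in u),3,(0,0,255),-1)
cv2.imwrite('pics/a3.png',a)
E
```

```text
[ 495.88700058 -254.13535456  107.8109117 ] 25.601004852911615
```

View pics/a3.png

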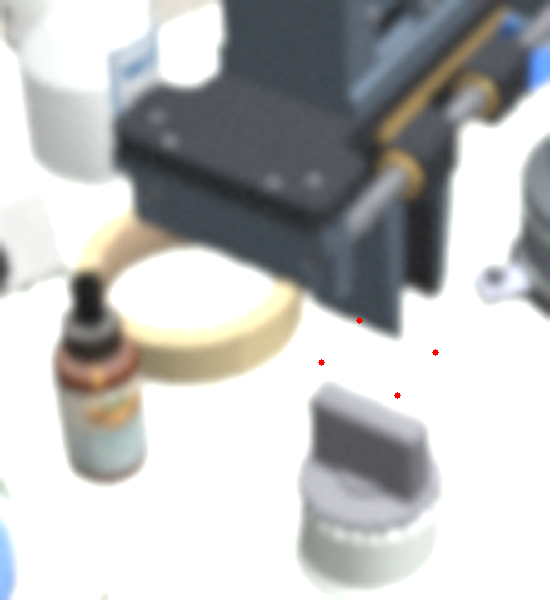

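Both fingertips appear about 60 px (5x crop) straight above the red predicted points, e.g. the corner is at (400,335) instead of (397,395). That is a pure height offset: the true tips stand about 30 mm higher than the reported pose. I'll go down in stages, watching the force.

Call:
{"fn": "play_rows", "kwargs": {"slide": [[0.2,-0.2,3.0],[0,0,2.0],[0,0,1.5],[0,0,0]], "dr": [[0,0,0],[0,0,0],[0,0,0],[0,0,0]], "fingers": [0.5,0.5,0.5,0.5]}}

```text
clock: 3.68
ee_pos: [497.5, -251.9, 42.6]
ee_rot: [-3.14, 0.003, 0.09]
wrist_force: [0.4, 0.5, 0.8]
opening: 45.4
gripper_force: 0.0
```

Call:
{"fn": "play_rows", "kwargs": {"slide": [[0,0,0.6],[0,0,0.6],[0,0,0]], "dr": [[0,0,0],[0,0,0],[0,0,0]], "fingers": [0.5,0.5,0.5]}}

```text
clock: 4.05
ee_pos: [498.3, -252.3, 31.9]
ee_rot: [-3.141, 0.0, 0.09]
wrist_force: [0.0, -0.3, -0.5]
opening: 45.7
gripper_force: 0.0
```

Call:
{"fn": "play_rows", "kwargs": {"slide": [[0,0,0],[0,0,0],[0,0,0],[0,0,0]], "dr": [[0,0,0],[0,0,0],[0,0,0],[0,0,0]], "fingers": [0,0,0,0], "newtons": 20}}

```text
clock: 4.55
ee_pos: [498.6, -252.3, 32.2]
ee_rot: [-3.142, -0.0, 0.09]
wrist_force: [-1.0, 0.5, 1.3]
opening: 13.8
gripper_force: 20.0
```

Call:
{"fn": "play_rows", "kwargs": {"slide": [[0,0,-1.0],[0,0,-3.0],[0,0,-4.0],[0,0,-2.5],[-0.1,3.0,0],[-0.1,4.0,0],[-0.1,4.0,0],[-0.1,4.0,0],[-0.2,4.0,0],[0,0,0]], "dr": [[0,0,0],[0,0,0],[0,0,0],[0,0,0],[0,0,0],[0,0,0],[0,0,0],[0,0,0],[0,0,0],[0,0,0]], "fingers": [0,0,0,0,0,0,0,0,0,0]}}

```text
clock: 5.8
ee_pos: [509.2, -444.9, 136.9]
ee_rot: [3.14, -0.0, 0.087]
wrist_force: [-0.7, 0.5, -0.8]
opening: 14.0
gripper_force: 20.0
```

```bash
python3 - <<'E'
from h import *
snap('scene','s3');snap('top','t3');st=manip.state();print(st['ee_pos'],st['ee_rot'],st['opening'],st['wrist_force'],st['ft_torque'])
crop('s3',270,100,80,110,5,'a4');crop('t3',310,165,80,110,5,'b4');crop('s0',280,150,70,70,5,'a5');crop('t0',320,175,70,70,5,'b5')
L=lambda f:cv2.convertScaleAbs(cv2.imread(f'pics/{f}.png')[:550],alpha=1.3)
a=L('a4');b=L('b4');cv2.imwrite('pics/d.png',np.hstack([a,b])[:550])
E
```

```text
[ 509.24627529 -441.89103636  136.97417619] [-3.14063102e+00  3.50503174e-04  8.91061926e-02] 13.943936610980918 [ 0.56431562  0.39041717 -0.62301299] [ 0.09218042 -0.00340602  0.05163836]
```

View pics/d.png

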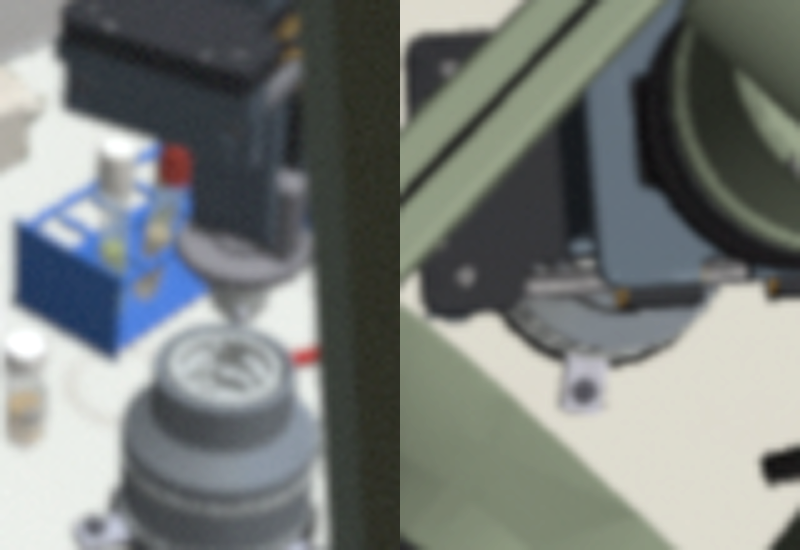

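The plug hangs level over the canister: flange centre at 5x crop (243,245), nose at (238,318), mouth at (226,365), i.e. scene px (318.6,149), (317.5,163.5) and (315.2,173).

```bash
python3 - <<'E'
from h import *
for M in ([509.6,-442.2],[509.2,-441.9]):
  for z in (85,115,120,125,136,145): print(M,z,(proj('scene',[*M,z])-[270,100]+.5)*5)
for d in ([5,0,0],[0,5,0]): print((proj('scene',np.array([509.6,-442.2,130])+d)-proj('scene',[509.6,-442.2,130]))*5)
# refine mouth: bright collar outline/neck in both initial views
for n,f,(u,v) in (('scene','s0',(316,173)),('top','t0',(355.7,210))):
  im=cv2.imread(f'pics/{f}.png',0).astype(float); im=cv2.GaussianBlur(im,(0,0),.7)
  pts=[]
  for th in np.arange(0,2*np.pi,.1):
    r=np.arange(6,20,.25);pp=np.c_[u+r*np.cos(th),v+r*np.sin(th)*(0.75 if n=='scene' else 1)]
    val=cv2.remap(im.astype(np.float32),pp[:,0].astype(np.float32)[None],pp[:,1].astype(np.float32)[None],1)[0]
    pts.append(pp[np.argmin(np.gradient(val))])
  pts=np.array(pts,np.float32);e=cv2.fitEllipseDirect(pts)
  A=[atz(n,*p,85) for p in pts]; c,r=cv2.minEnclosingCircle(np.array(A,np.float32)[:,:2]); m=np.array(A)[:,:2]
  s=np.linalg.lstsq(np.c_[2*m,np.ones(len(m))],(m**2).sum(1),rcond=None)[0];rad=np.sqrt(s[2]+s[0]**2+s[1]**2)
  res=np.hypot(*(m-s[:2]).T)-rad
  k=abs(res)<2; s=np.linalg.lstsq(np.c_[2*m[k],np.ones(k.sum())],(m[k]**2).sum(1),rcond=None)[0]
  print(n,e,s[:2],np.sqrt(s[2]+s[0]**2+s[1]**2),k.sum(),len(k))
E
```

```text
[509.6, -442.2] 85 [227.23842574 364.72000746]
[509.6, -442.2] 115 [232.24727664 306.30048293]
[509.6, -442.2] 120 [233.10179979 296.3142279 ]
[509.6, -442.2] 125 [233.96208198 286.25481928]
[509.6, -442.2] 136 [235.87521203 263.8631705 ]
[509.6, -442.2] 145 [237.46176752 245.27158861]
[509.2, -441.9] 85 [227.66425246 365.43762217]
[509.2, -441.9] 115 [232.68471101 307.01104992]
[509.2, -441.9] 120 [233.54122312 297.02346768]
[509.2, -441.9] 125 [234.40351021 286.96268603]
[509.2, -441.9] 136 [236.32110799 264.56785099]
[509.2, -441.9] 145 [237.91137812 245.97348744]
[-10.51741113  -4.43382763]
[-6.69066428  5.86399683]Traceback (most recent call last):
  File "<stdin>", line 14, in <module>
cv2.error: OpenCV(4.12.0) /io/opencv/modules/imgproc/src/shapedescr.cpp:201: error: (-215:Assertion failed) count >= 0 && (depth == CV_32F || depth == CV_32S) in function 'minEnclosingCircle'
```

```bash
python3 - <<'E'
from h import *
for n,f,(u,v) in (('scene','s0',(316,173)),('scene','s3',(315.2,173)),('top','t0',(355.7,210))):
  im=cv2.GaussianBlur(cv2.imread(f'pics/{f}.png',0).astype(np.float32),(0,0),.7)
  m=[]
  for th in np.arange(0,2*np.pi,.1):
    if f=='s3' and np.sin(th)<-.3: continue
    r=np.arange(8,17,.25);k=.72 if n=='scene' else 1
    pp=np.c_[u+r*np.cos(th),v+r*np.sin(th)*k].astype(np.float32)
    val=cv2.remap(im,pp[:,0][None],pp[:,1][None],1)[0]
    m.append(atz(n,*pp[np.argmin(np.gradient(val))],85)[:2])
  m=np.array(m);k=np.ones(len(m),bool)
  for _ in range(6):
    s=np.linalg.lstsq(np.c_[2*m[k],np.ones(k.sum())],(m[k]**2).sum(1),rcond=None)[0];R=np.sqrt(s[2]+s[0]**2+s[1]**2)
    res=abs(np.hypot(*(m-s[:2]).T)-R);k=res<max(1.5,np.median(res)*1.5)
  print(f,s[:2],R,k.sum(),len(k))
# nose & flange rows in s3 : gradients
im=cv2.imread('pics/s3.png',0)
for v in (146,148,150,156,158,160): print(v,im[v,300:338].tolist())
E
```

```text
s0 [ 510.02121925 -449.57064183] 33.11002477159915 38 63
s3 [ 508.1459398  -438.42123716] 23.000473606524203 30 38
t0 [ 510.73789728 -442.35032516] 23.09144448176079 57 63
146 [124, 130, 129, 121, 107, 102, 104, 103, 91, 83, 73, 63, 57, 56, 55, 54, 48, 47, 41, 39, 38, 39, 43, 50, 52, 51, 52, 58, 67, 75, 83, 81, 66, 51, 47, 45, 45, 46]
148 [103, 108, 108, 105, 93, 91, 103, 112, 114, 113, 110, 105, 95, 87, 87, 90, 89, 82, 74, 67, 56, 49, 44, 46, 53, 53, 53, 61, 69, 82, 93, 95, 76, 55, 46, 47, 45, 45]
150 [94, 95, 95, 92, 85, 79, 88, 102, 112, 116, 116, 116, 115, 108, 102, 97, 93, 90, 89, 89, 84, 76, 69, 65, 59, 56, 57, 68, 79, 92, 101, 94, 71, 52, 45, 45, 45, 45]
156 [98, 99, 99, 99, 96, 97, 94, 95, 91, 85, 80, 71, 67, 66, 68, 73, 79, 79, 83, 85, 87, 85, 88, 91, 97, 105, 118, 132, 147, 163, 171, 161, 127, 85, 51, 46, 46, 45]
158 [104, 101, 99, 98, 95, 96, 95, 96, 99, 104, 104, 99, 85, 76, 72, 74, 77, 79, 82, 86, 91, 96, 108, 126, 149, 166, 173, 179, 180, 180, 178, 164, 133, 86, 53, 47, 45, 46]
160 [100, 98, 97, 97, 97, 100, 105, 113, 129, 149, 159, 152, 124, 95, 81, 81, 87, 95, 103, 108, 110, 116, 130, 152, 172, 180, 182, 182, 182, 182, 180, 172, 146, 95, 56, 45, 44, 44]
```

Call:
{"fn": "play_rows", "kwargs": {"slide": [[0.2,-0.08,1.0],[0,0,1.0],[0,0,0.6],[0,0,0.3],[0,0,0.2],[0,0,0]], "dr": [[0,0,0],[0,0,0],[0,0,0],[0,0,0],[0,0,0],[0,0,0]], "fingers": [0,0,0,0,0,0]}}

```text
clock: 6.65
ee_pos: [511.5, -441.2, 106.1]
ee_rot: [3.141, -0.0, 0.09]
wrist_force: [0.2, -0.6, -1.2]
opening: 13.8
gripper_force: 20.0
```

```bash
cat > f.py <<'E'
from workcell import manip
s=manip.state()
for k in('clock','ee_pos','ee_rot','wrist_force','ft_torque'): print(k,s[k].round(3) if k!='clock' else s[k])
E
python3 f.py
```

```text
clock 6.65
ee_pos [ 511.545 -441.242  106.104]
ee_rot [ 3.141 -0.     0.09 ]
wrist_force [ 0.181 -0.585 -1.229]
ft_torque [ 0.049  0.024 -0.01 ]
```

Call:
{"fn": "play_rows", "kwargs": {"slide": [[0,0,0.3],[0,0,0.2],[0,0,0],[0,0,0]], "dr": [[0,0,0],[0,0,0],[0,0,0],[0,0,0]], "fingers": [0,0,0,0]}}

```text
clock: 7.15
ee_pos: [511.5, -441.2, 101.1]
ee_rot: [3.141, -0.0, 0.09]
wrist_force: [0.3, -0.2, -1.7]
opening: 13.8
gripper_force: 20.0
```

Call:
{"fn": "play_rows", "kwargs": {"slide": [[0,0,0.2],[0,0,0.15],[0,0,0],[0,0,0]], "dr": [[0,0,0],[0,0,0],[0,0,0],[0,0,0]], "fingers": [0,0,0,0]}}

```text
clock: 7.65
ee_pos: [511.5, -441.2, 97.7]
ee_rot: [3.141, -0.0, 0.09]
wrist_force: [-0.5, -0.1, -0.0]
opening: 13.8
gripper_force: 20.0
```

Call:
{"fn": "play_rows", "kwargs": {"slide": [[0,0,0.15],[0,0,0.1],[0,0,0],[0,0,0]], "dr": [[0,0,0],[0,0,0],[0,0,0],[0,0,0]], "fingers": [0,0,0,0]}}

```text
clock: 8.15
ee_pos: [511.6, -441.3, 95.5]
ee_rot: [3.141, -0.0, 0.09]
wrist_force: [0.0, 0.6, 4.2]
opening: 14.0
gripper_force: 20.0
```

```bash
python3 f.py
```

```text
clock 8.15
ee_pos [ 511.598 -441.256   95.531]
ee_rot [ 3.141 -0.     0.09 ]
wrist_force [0.045 0.619 4.176]
ft_torque [0.162 0.269 0.035]
```

Call:
{"fn": "play_rows", "kwargs": {"slide": [[0,0,0],[0,0,0],[0,0,0],[0,0,0]], "dr": [[0,0,-0.1],[0,0,-0.1],[0,0,-0.1],[0,0,0]], "fingers": [0,0,0,0]}}

```text
clock: 8.65
ee_pos: [512.0, -442.1, 95.6]
ee_rot: [3.139, -0.001, 0.389]
wrist_force: [-1.3, -1.7, 4.6]
opening: 13.7
gripper_force: 20.0
```

```bash
python3 f.py
```

```text
clock 8.65
ee_pos [ 512.002 -442.088   95.628]
ee_rot [ 3.139e+00 -1.000e-03  3.890e-01]
wrist_force [-1.289 -1.687  4.578]
ft_torque [-0.346  0.024 -0.021]
```

Call:
{"fn": "play_rows", "kwargs": {"slide": [[0,0,0],[0,0,0],[0,0,0],[0,0,0]], "dr": [[0,0,-0.1],[0,0,-0.1],[0,0,-0.1],[0,0,0]], "fingers": [0,0,0,0]}}

```text
clock: 9.15
ee_pos: [511.1, -441.1, 94.1]
ee_rot: [-3.141, 0.001, 0.687]
wrist_force: [-0.5, -1.1, -0.2]
opening: 14.1
gripper_force: 20.0
```

```bash
python3 f.py
```

```text
clock 9.15
ee_pos [ 511.127 -441.099   94.127]
ee_rot [-3.141e+00  1.000e-03  6.870e-01]
wrist_force [-0.462 -1.107 -0.19 ]
ft_torque [-0.27   0.031  0.036]
```

The load has vanished, so the pins are over the gaps. I'll lower gently.

Call:
{"fn": "play_rows", "kwargs": {"slide": [[0,0,0.15],[0,0,0.15],[0,0,0],[0,0,0]], "dr": [[0,0,0],[0,0,0],[0,0,0],[0,0,0]], "fingers": [0,0,0,0]}}

```text
clock: 9.65
ee_pos: [511.4, -440.9, 91.7]
ee_rot: [-3.141, 0.0, 0.689]
wrist_force: [-0.2, 0.5, -1.3]
opening: 13.8
gripper_force: 20.0
```

```bash
python3 f.py
```

```text
clock 9.65
ee_pos [ 511.373 -440.939   91.713]
ee_rot [-3.141  0.     0.689]
wrist_force [-0.244  0.547 -1.257]
ft_torque [-0.077  0.014 -0.011]
```

Dropping freely; on to the floor, expected near 87.5.

Call:
{"fn": "play_rows", "kwargs": {"slide": [[0,0,0.15],[0,0,0.15],[0,0,0.1],[0,0,0],[0,0,0]], "dr": [[0,0,0],[0,0,0],[0,0,0],[0,0,0],[0,0,0]], "fingers": [0,0,0,0,0]}}

```text
clock: 10.28
ee_pos: [511.5, -441.2, 88.1]
ee_rot: [3.141, 0.0, 0.69]
wrist_force: [-0.8, -0.2, -1.1]
opening: 13.6
gripper_force: 20.0
```

```bash
python3 f.py
```

```text
clock 10.275
ee_pos [ 511.53  -441.22    88.118]
ee_rot [3.141 0.    0.69 ]
wrist_force [-0.752 -0.209 -1.072]
ft_torque [ 0.033 -0.008  0.019]
```

Call:
{"fn": "play_rows", "kwargs": {"slide": [[0,0,0.1],[0,0,0.05],[0,0,0],[0,0,0]], "dr": [[0,0,0],[0,0,0],[0,0,0],[0,0,0]], "fingers": [0,0,0,0]}}

```text
clock: 10.78
ee_pos: [511.6, -441.3, 86.9]
ee_rot: [3.141, -0.0, 0.69]
wrist_force: [0.1, 0.8, 1.2]
opening: 13.7
gripper_force: 20.0
```

```bash
python3 f.py
```

```text
clock 10.775
ee_pos [ 511.637 -441.265   86.875]
ee_rot [ 3.141 -0.     0.69 ]
wrist_force [0.078 0.823 1.25 ]
ft_torque [0.094 0.052 0.039]
```

Call:
{"fn": "play_rows", "kwargs": {"slide": [[0,0,0],[0,0,0],[0,0,0],[0,0,0]], "dr": [[0,0,0.1],[0,0,0.1],[0,0,0.1],[0,0,0]], "fingers": [0,0,0,0]}}

```text
clock: 11.28
ee_pos: [511.7, -441.4, 86.8]
ee_rot: [3.141, -0.0, 0.391]
wrist_force: [-0.4, -0.1, 1.1]
opening: 14.1
gripper_force: 20.0
```

```bash
python3 f.py
```

```text
clock 11.275
ee_pos [ 511.748 -441.369   86.78 ]
ee_rot [ 3.141 -0.     0.391]
wrist_force [-0.389 -0.054  1.101]
ft_torque [-0.037 -0.067  0.002]
```

Call:
{"fn": "play_rows", "kwargs": {"slide": [[0,0,0],[0,0,0],[0,0,0.05],[0,0,0]], "dr": [[0,0,0.1],[0,0,0.1],[0,0,0.1],[0,0,0]], "fingers": [0,0,0,0]}}

```text
clock: 11.78
ee_pos: [511.4, -441.2, 85.8]
ee_rot: [-3.142, 0.0, 0.092]
wrist_force: [-0.5, -0.3, 0.3]
opening: 14.1
gripper_force: 20.0
```

```bash
python3 f.py
```

```text
clock 11.775
ee_pos [ 511.371 -441.187   85.841]
ee_rot [-3.142  0.     0.092]
wrist_force [-0.46  -0.293  0.303]
ft_torque [ 0.035  0.008 -0.055]
```

Call:
{"fn": "play_rows", "kwargs": {"slide": [[0,0,0.05],[0,0,0.05],[0,0,0.05],[0,0,0]], "dr": [[0,0,0.1],[0,0,0.1],[0,0,0.1],[0,0,0]], "fingers": [0,0,0,0]}}

```text
clock: 12.28
ee_pos: [511.4, -441.3, 84.4]
ee_rot: [3.141, 0.0, -0.207]
wrist_force: [0.4, 0.8, -0.5]
opening: 13.5
gripper_force: 20.0
```

```bash
python3 f.py
```

```text
clock 12.275
ee_pos [ 511.381 -441.262   84.448]
ee_rot [ 3.141  0.    -0.207]
wrist_force [ 0.397  0.827 -0.514]
ft_torque [ 0.017  0.044 -0.013]
```

Call:
{"fn": "play_rows", "kwargs": {"slide": [[0,0,0.05],[0,0,0.05],[0,0,0.05],[0,0,0]], "dr": [[0,0,0.1],[0,0,0.1],[0,0,0.1],[0,0,0]], "fingers": [0,0,0,0]}}

```text
clock: 12.78
ee_pos: [511.4, -441.2, 83.0]
ee_rot: [3.141, 0.0, -0.506]
wrist_force: [0.1, -0.7, 0.1]
opening: 14.0
gripper_force: 20.0
```

```bash
python3 f.py
```

```text
clock 12.775
ee_pos [ 511.41  -441.203   82.969]
ee_rot [ 3.141  0.    -0.506]
wrist_force [ 0.13  -0.668  0.064]
ft_torque [-0.035  0.082 -0.022]
```

Call:
{"fn": "play_rows", "kwargs": {"slide": [[0,0,0.04],[0,0,0.03],[0,0,0]], "dr": [[0,0,0.07],[0,0,0.07],[0,0,0]], "fingers": [0,0,0]}}

```text
clock: 13.15
ee_pos: [511.4, -441.2, 82.4]
ee_rot: [3.141, 0.0, -0.647]
wrist_force: [-0.1, -0.5, 0.4]
opening: 13.5
gripper_force: 20.0
```

```bash
python3 f.py
```

```text
clock 13.15
ee_pos [ 511.387 -441.246   82.369]
ee_rot [ 3.141  0.    -0.647]
wrist_force [-0.074 -0.506  0.39 ]
ft_torque [-0.003  0.022  0.069]
```

Call:
{"fn": "play_rows", "kwargs": {"slide": [[0,0,0.02],[0,0,0.02],[0,0,0]], "dr": [[0,0,0.05],[0,0,0.05],[0,0,0]], "fingers": [0,0,0]}}

```text
clock: 13.52
ee_pos: [511.3, -441.4, 82.1]
ee_rot: [3.141, -0.0, -0.747]
wrist_force: [-0.8, -0.2, 0.9]
opening: 13.6
gripper_force: 20.0
```

```bash
python3 f.py
```

```text
clock 13.525
ee_pos [ 511.271 -441.437   82.092]
ee_rot [ 3.141 -0.    -0.747]
wrist_force [-0.798 -0.195  0.883]
ft_torque [-0.072  0.218  0.127]
```

Call:
{"fn": "play_rows", "kwargs": {"slide": [[0,0,0],[0,0,0],[0,0,0]], "dr": [[0,0,0.04],[0,0,0.04],[0,0,0]], "fingers": [0,0,0]}}

```text
clock: 13.9
ee_pos: [511.3, -441.5, 82.1]
ee_rot: [3.141, -0.0, -0.827]
wrist_force: [-0.5, -1.7, 0.2]
opening: 13.7
gripper_force: 20.0
```

```bash
python3 f.py
```

```text
clock 13.9
ee_pos [ 511.256 -441.503   82.074]
ee_rot [ 3.141 -0.    -0.827]
wrist_force [-0.472 -1.669  0.161]
ft_torque [-0.105  0.319  0.194]
```

Call:
{"fn": "play_rows", "kwargs": {"slide": [[0,0,0],[0,0,0],[0,0,0]], "dr": [[0,0,0.05],[0,0,0],[0,0,0]], "fingers": [0,0,0]}}

```text
clock: 14.28
ee_pos: [511.2, -441.5, 82.0]
ee_rot: [3.141, -0.0, -0.878]
wrist_force: [-1.8, -2.2, 0.9]
opening: 13.6
gripper_force: 20.0
```

```bash
python3 f.py
```

```text
clock 14.275
ee_pos [ 511.24  -441.466   81.999]
ee_rot [ 3.141 -0.    -0.878]
wrist_force [-1.775 -2.15   0.913]
ft_torque [-0.311  0.469  0.22 ]
```

Call:
{"fn": "play_rows", "kwargs": {"slide": [[0,0,0],[0,0,0],[0,0,0],[0,0,0]], "dr": [[0,0,0],[0,0,0.06],[0,0,0],[0,0,0]], "fingers": [0,0,0,0], "newtons": 40}}

```text
clock: 14.78
ee_pos: [511.3, -441.5, 82.0]
ee_rot: [3.141, -0.0, -0.939]
wrist_force: [-1.8, -2.2, 0.7]
opening: 13.7
gripper_force: 40.0
```

```bash
python3 f.py
```

```text
clock 14.775
ee_pos [ 511.275 -441.465   81.963]
ee_rot [ 3.141 -0.    -0.939]
wrist_force [-1.834 -2.247  0.749]
ft_torque [-0.453  0.624  0.318]
```

That is a firm stop: torque rises to 0.32 N m at the collar's stiffness, and the height matches home. I'll ease the collar back, then let go.

Call:
{"fn": "play_rows", "kwargs": {"slide": [[0,0,0],[0,0,0],[0,0,0],[0,0,0]], "dr": [[0,0,-0.1],[0,0,-0.1],[0,0,0],[0,0,0]], "fingers": [0,0,0,0]}}

```text
clock: 15.28
ee_pos: [511.4, -441.3, 82.0]
ee_rot: [3.141, -0.0, -0.741]
wrist_force: [-2.8, -2.4, 2.2]
opening: 13.9
gripper_force: 40.0
```

```bash
python3 f.py
```

```text
clock 15.275
ee_pos [ 511.408 -441.313   81.994]
ee_rot [ 3.141 -0.    -0.741]
wrist_force [-2.809 -2.446  2.155]
ft_torque [-0.448  0.628  0.116]
```

Call:
{"fn": "play_rows", "kwargs": {"slide": [[0,0,0],[0,0,0],[0,0,0],[0,0,0],[0,0,-2.0],[0,0,-4.0],[0,0,-4.0],[0,0,0]], "dr": [[0,0,0],[0,0,0],[0,0,0],[0,0,0],[0,0,0],[0,0,0],[0,0,0],[0,0,0]], "fingers": [0.5,0.5,0.5,0.5,0.5,0.5,0.5,0.5]}}

```text
clock: 16.27
ee_pos: [513.2, -442.5, 186.2]
ee_rot: [-3.141, -0.008, -0.74]
wrist_force: [1.1, 0.4, 0.1]
opening: 45.4
gripper_force: 0.0
```

```bash
python3 f.py; python3 - <<'E'
from h import *
snap('scene','s4');crop('s4',230,120,120,110,5,'a6')
cv2.imwrite('pics/a6.png',cv2.convertScaleAbs(cv2.imread('pics/a6.png'),alpha=1.3))
for d in(0,.8,4,6): print(d,[((proj('scene',[511,-441.3,85+d+h])-[230,120]+.5)*5).round() for h in(0,40)])
E
```

```text
clock 16.275
ee_pos [ 513.245 -442.52   186.209]
ee_rot [-3.141 -0.008 -0.74 ]
wrist_force [1.134 0.394 0.126]
ft_torque [0.098 0.023 0.   ]
0 [array([423., 265.]), array([430., 186.])]
0.8 [array([423., 263.]), array([430., 184.])]
4 [array([424., 257.]), array([431., 178.])]
6 [array([424., 253.]), array([431., 174.])]
```

View pics/a6.png

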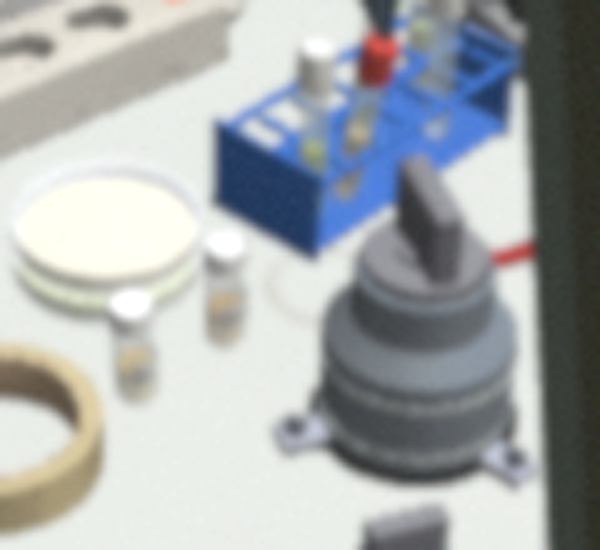

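The plug sits flush and level on the neck: its flange is seated at crop (425,263) and its bar top is near (430,183), matching the predicted home position (430,184). The gripper is clear and nothing else has moved.

```bash
python3 -c "
from workcell import manip
print(manip.job_done())"
```

```text
the job is handed in; nothing more can be done
None
```

The plug is screwed fully home in the canister and released, with the arm clear of it, and the job was handed in at about 16 s; the hand-in call gave back no verdict.

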